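# Find the packed carton by its weight

## Task

Two identical small square cartons stand on the bench: one is packed, the other is still empty. Lift to feel which is the packed (much heavier) one and set it down upright inside the low wooden tray, without dropping it; the empty one ends standing upright on the worktop, outside the tray. Leave the string-tied parcel where it is.

Things in the scene. Friction and masses are not known exactly. Their poses are not given: they have to be found in the camera images.
- carton_a: plain brown sealed cardboard carton, square, 60 x 60 mm and 80 mm tall, a strip of grey tape over the top and a blank white label low on one side. The two such cartons look exactly alike; one is packed and weighs 0.4 to 0.65 kg, the other is practically empty and weighs about 0.08 kg, and the name does not tell which. What is inside has a few millimetres of play (up to 8 mm). The walls are stiff. Origin: centre of the underside; z up, x and y square to the sides
- carton_b: plain brown sealed cardboard carton, square, 60 x 60 mm and 80 mm tall, a strip of grey tape over the top and a blank white label low on one side. The two such cartons look exactly alike; one is packed and weighs 0.4 to 0.65 kg, the other is practically empty and weighs about 0.08 kg, and the name does not tell which. What is inside has a few millimetres of play (up to 8 mm). The walls are stiff. Origin: centre of the underside; z up, x and y square to the sides
- out_tray: low open wooden tray with a brass card holder on its front, fixed to the worktop, 190 x 190 mm outside, walls 30 mm high and 6 mm thick, floor 6 mm thick (its top is 6 mm above the worktop). Origin: centre of the underside; x and y square to the sides
- parcel: string-tied brown paper parcel lying flat behind the cartons, 89 x 114 mm and 61 mm high; not part of the job. Origin: centre of the underside
There are look-alikes about, which are no part of the job. What is shaped like the carton_b but purple is not meant.

How it is judged:
By the outcome, as a careful person would: the job done as asked, in the order asked, and still so for the second after the job is handed in, with the robot touching nothing.
It also fails if it takes over 56 s, if anything falls off the work surface, if the arm or the gripper's body presses on something with over 40 N, if the wrist force passes 120 N, or if a joint passes its speed limit or range.

## Robot

A 7-joint arm with a two-finger parallel gripper is mounted at the origin on a cart in front of the work surface, level with it; the furniture and walls round the work are solid. World frame = base frame: x ahead of the robot, y to its left, z up, the work surface at z = 0. Lengths are in m, angles in rad, forces in N, time in s.
With the tool pointing down it reaches from about 0.4 to 0.875 m from the base axis. Payload 19.3 kg.
Tool frame: the origin (TCP) lies midway between the tips of the shut fingers; the grasp point (between the pads) lies 19 mm behind it (bot.pinch_z is the distance from the TCP to the grasp point, in m); z points along the fingers, y is the direction in which the jaws open and shut (so a half turn about z gives the same grasp; the last joint's range is limited). The gripper opens to 85 mm and grips with 20 to 120 N. Pads are 22 mm wide; open, the fingers measure 114 mm over their backs; the gripper's body (76 mm by 85 mm) begins 54 mm behind the grasp point. The pads swing forward as they close: fully open they stand 13 mm farther back than shut.
Start: joints at [1.225, 0.521, -0.036, 1.599, 0.021, 1.021, -0.113], TCP at [0.17, -0.601, 0.231] pointing down, gripper open.
Joint ranges: [-2.91, 2.91], [-0.3, 2.13], [-1.5, 1.42], [0.17, 2.43], [-1.26, 4.41], [0.16, 1.93], [-2.52, 2.52]. Speed limits (rad/s): [1.89, 1.89, 2.39, 2.39, 3.01, 3.01, 3.01].

## Interface

Orientations are given as [roll, pitch, yaw] about the fixed x, y, z axes, in that order (R = Rz(yaw) Ry(pitch) Rx(roll)).
In Python, from workcell import bot gives the robot as it stands. The module is installed in compiled form; this text tells all that it offers.
- The arm moves only by the tool move_arm, never from a script. Its argument "moves" is text: rows parted by semicolons, each of 4 numbers parted by spaces: the shift along the tool's x, y, z in mm, then the turn about the tool's z in rad. In form: dx dy dz yaw; .... A call has exactly 10 rows; each row is the pose to reach, as a shift and turn from the pose commanded when the call began, along the tool's axes at that moment; what a row does not reach only later rows make up. A row lasts 1/12 s, in which the tool goes at most 41.7 mm and 7.16 degrees, less where a joint would pass 70% of its speed; a pose out of reach is approached as far as the arm can. A call with a gripper value outside its range is refused whole. "grip" is the opening, from 0 (shut) to 1 (fully open), set as the call begins (left out, the last holds). The fingers move at their own pace and stop on an object; "grip_force" is the grip in N (left out, the last holds). Time passes only in rows, so rows that repeat a pose let the fingers close, or fill a call up. It gives the time, the measured TCP pose, the force and the opening at its end, in the units of the state.
- bot.observe(): the state, without advancing time (a new reading comes with each control period).
- bot.grab_frame(name): name is "scene" or "side" or "wrist"; returns a dict with "frame" (400x640x3 uint8, red, green, blue), "z_map" (400x640 float32, m along the optical axis (not along the pixel's ray), 0 where there is no reading), "K" (3x3 intrinsics, pixels), "dist" ([k1, k2, p1, p2, k3] as OpenCV has them; the pictures are not rectified), "eye" and "attitude" of the camera in the world. Camera axes: x right, y up, looking along -z (the intrinsics and any distortion apply to the point x, -y, -z); pixel columns grow to the right and rows downward; lengths in m; the calibration is good to about 2 mm. A picture is of the moment at which its call begins.
- bot.job_done(): hands the job in, once; it reports no verdict.
Trained networks look in a picture, given as the dict that the camera call returned (one of the last four; its "shot" number tells which), for a name from the list of things; names that differ only in an ending like _2 or _b are one class to them, and where a whole thing is asked for, a point or a joint stands for the part that bears it (a point fixed in the world has none). Each returns a list of dicts, best first, with "conf" (0 to 1); they miss things now and then, are a little off and sometimes report something else, mostly with a low value. They report only what shows in the picture. A call takes as long as a camera call. They do not tell look-alikes from the thing itself.
- bot.search_frame(picture, label): "at" ([column, row] in pixels, amid what is visible of it).
- bot.pinpoint(picture, label): "at" ([column, row] in pixels: a listed point, or the origin of a listed thing).
The state is a dict: "clock": time; "qpos": joint angles; "qd": joint speeds; "joint_efforts": joint torques, N m; "position": TCP position; "tool_rot": TCP orientation; "force": force on the tool from outside, world axes, zero at the start; "moment": the same for the moment, N m; "grip_width": finger opening in m.
Only numpy, scipy, OpenCV 4.12 (cv2) and the standard library are available. Lean on these libraries where they do the work, as an engineer would, in place of code of your own. Each camera call takes 0.05 s, during which the arm holds its last target. There are 200 camera calls.

## Working session

There is one attempt and no reset: what is moved stays moved. The work goes in short steps, Python scripts to look and compute and a tool call to move; the robot and the scene stay as the last step left them, time stands still between calls to the robot, and variables do not carry over. Pictures are saved under pics/ and viewed, about 8 in all and at most 12, crops included, and the job is handed in when it is done.

Besides the shell and the picture viewer there is one more tool, called after ">>>" in YAML: its name, and indented under it one key for each argument. move_arm: Moves the arm, as the interface text tells. Its arguments: {"type":"object","properties":{"moves":{"type":"string"},"grip":{"type":"number"},"grip_force":{"type":"number"}},"required":["moves"]}

```bash
mkdir -p pics; cat > h.py <<'E'
import numpy as np, cv2
from scipy.spatial.transform import Rotation as R
from workcell import bot
def att(a):
    a=np.array(a,float)
    if a.shape==(3,3): return a
    return R.from_euler('xyz',a).as_matrix() if a.size==3 else R.from_quat(a).as_matrix()
def cloud(p):
    z=p['z_map']; h,w=z.shape
    g=np.stack(np.meshgrid(np.arange(w),np.arange(h)),-1).reshape(-1,1,2).astype(np.float64)
    n=cv2.undistortPoints(g,np.array(p['K']),np.array(p['dist']))[:,0].reshape(h,w,2)
    c=np.stack([n[...,0]*z,-n[...,1]*z,-z],-1)
    X=c@att(p['attitude']).T+np.array(p['eye']); X[z==0]=np.nan
    return X
def save(p,n): cv2.imwrite('pics/'+n+'.png',p['frame'][...,::-1])
E
python3 - <<'E'
from h import *
s=bot.observe(); print({k:np.round(v,3) for k,v in s.items()}, bot.pinch_z)
for c in ['scene','side']:
    p=bot.grab_frame(c); save(p,c+'0'); X=cloud(p); np.save(c+'.npy',X); print(c,p['eye'],p['attitude'])
    for l in ['carton_a','out_tray','parcel']:
        for d in bot.search_frame(p,l):
            u,v=np.round(d['at']).astype(int); print(l,round(d['conf'],2),u,v,np.round(X[v,u],3))
E
```

```text
{'clock': np.float64(0.0), 'qpos': array([ 1.225,  0.522, -0.036,  1.6  ,  0.021,  1.021, -0.113]), 'qd': array([-0.   ,  0.001,  0.001, -0.   , -0.   , -0.   ,  0.   ]), 'joint_efforts': array([-0.0000e+00, -9.2713e+01,  1.9800e+00, -3.6994e+01,  1.8000e-02,
        8.0000e-03, -0.0000e+00]), 'position': array([ 0.17 , -0.601,  0.231]), 'tool_rot': array([-3.14 ,  0.   ,  0.276]), 'force': array([ 0.617, -0.617, -0.979]), 'moment': array([ 0.024, -0.003,  0.001]), 'grip_width': np.float64(0.085)} 0.0187
scene [0.01573384 0.55173644 0.64826011] [ 0.92084545  0.00979984 -2.40052128]
carton_a 0.9 436 186 [ 0.336 -0.218  0.08 ]
carton_a 0.63 362 204 [ 0.439 -0.051  0.068]
carton_a 0.63 397 174 [ 0.447 -0.213  0.069]
out_tray 0.67 258 252 [0.553 0.187 0.007]
parcel 0.58 283 161 [ 0.738 -0.069  0.056]
side [ 1.02224947 -0.37706136  0.64075588] [0.7653106  0.00833365 0.90081963]
carton_a 0.87 205 221 [ 0.501 -0.245  0.079]
carton_a 0.83 175 187 [ 0.383 -0.252  0.08 ]
carton_a 0.63 269 182 [ 0.483 -0.094  0.074]
out_tray 0.58 384 167 [nan nan nan]
parcel 0.74 353 287 [ 0.764 -0.115  0.055]
```

View pics/scene0.png

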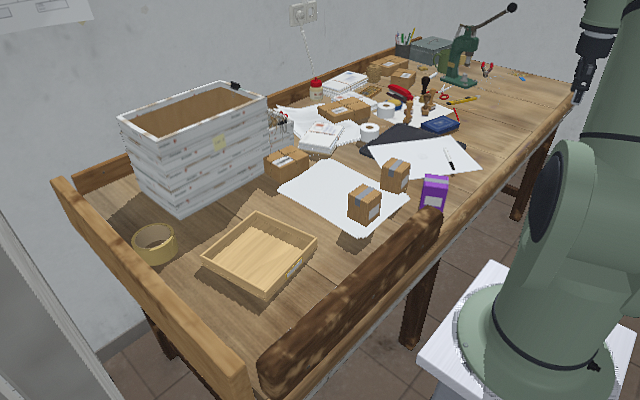

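View pics/side0.png

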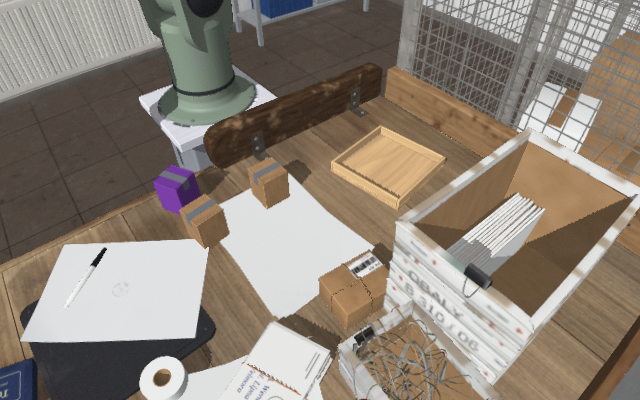

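```bash
python3 - <<'E'
from h import *
# top faces: points with z 0.074..0.087 in area
X=np.concatenate([np.load(c+'.npy').reshape(-1,3) for c in ['scene','side']])
for lo,hi in [(0.074,0.088),(0.024,0.035)]:
    P=X[(X[:,2]>lo)&(X[:,2]<hi)&(X[:,0]>.2)&(X[:,0]<.9)&(abs(X[:,1])<.5)]
    o=np.array([.2,-.5]); r=.004
    im=np.zeros((250,180),np.uint8); ij=((P[:,:2]-o)/r).astype(int); im[ij[:,1].clip(0,249),ij[:,0].clip(0,179)]=1
    n,L,st,_=cv2.connectedComponentsWithStats(im)
    lab=L[ij[:,1].clip(0,249),ij[:,0].clip(0,179)]
    for k in range(1,n):
        Q=P[lab==k]
        if len(Q)<80: continue
        (c,s,a)=cv2.minAreaRect((Q[:,:2]*1000).astype(np.float32))
        print(lo,len(Q),np.round(c,1),np.round(s,1),round(a,1),round(np.median(Q[:,2]),4))
E
```

```text
0.074 1013 [ 350.4 -241.4] [62.7 65.9] 29.2 0.0801
0.074 1169 [ 468.8 -237.6] [64.8 63.7] 7.8 0.0808
0.074 238 [ 851.5 -176.4] [ 50.4 117.9] 25.9 0.0813
0.074 114 [ 879.7 -127.3] [70.1 34.8] 85.6 0.0853
0.074 1879 [289.4 128. ] [ 52.8 530.7] 0.2 0.0812
0.074 1058 [454.3 -78.9] [63.2 65.9] 0.6 0.0801
0.074 901 [840.5  87.3] [336.7 103.8] 87.9 0.0811
0.074 102 [888.  139.3] [  2.1 156.1] 0.0 0.0805
0.074 5763 [607.1 415.5] [585.6  41.9] 0.1 0.0859
0.024 142 [ 701.8 -415. ] [35.2 70. ] 81.7 0.0296
0.024 3911 [ 817.8 -288.1] [161.8 161.4] 22.2 0.034
0.024 226 [ 350.7 -240.6] [61.6 64.7] 26.3 0.0298
0.024 242 [ 468.3 -236.9] [65.1 64.9] 6.6 0.0294
0.024 99 [ 857.4 -197.2] [39.7 84.9] 37.0 0.0296
0.024 770 [784.   50.4] [414.2 115.3] 85.0 0.0295
0.024 131 [ 862.5 -108.5] [78.5 30.6] 48.0 0.0293
0.024 1199 [291.  128.2] [530.9  55. ] 89.8 0.0293
0.024 254 [454.1 -78.6] [63.2 64.6] 0.4 0.0296
0.024 1827 [547.6 185.3] [195.9 194.6] 9.6 0.0287
0.024 152 [706.8 348.9] [87.5 29.7] 74.5 0.0298
0.024 124 [763.7 333.2] [73.2 31.9] 74.9 0.0295
0.024 567 [499.1 414.3] [ 38.6 370.4] 89.0 0.0297
```

The scene picture shows three carton-shaped things: two brown ones at about (397,174) and (362,204), which have the tape and label, and a purple one at (436,186), which is the look-alike and excluded. The tray is at (258,252) and the parcel at (285,163). The side view agrees: brown at (205,221) and (269,182), purple at (175,187). I'll confirm this in a crop.

```bash
cat >> h.py <<'E'
def goal(x,y,z,yaw,s=None):
    s=s or bot.observe(); Rm=R.from_euler('xyz',s['tool_rot']).as_matrix()
    d=Rm.T@(np.array([x,y,z])-s['position'])*1000
    t=-(yaw-s['tool_rot'][2]); t=(t+np.pi/2)%np.pi-np.pi/2
    print('t',round(float(s['clock']),2),'pos',np.round(s['position'],4),'rot',np.round(s['tool_rot'],3),'F',np.round(s['force'],2),'w',round(float(s['grip_width']),4),'-> d',np.round(d,1),'turn',round(t,3))
E
python3 - <<'E'
from h import *
im=cv2.imread('pics/side0.png')[140:260,130:310]
cv2.imwrite('pics/crop0.png',cv2.resize(im,None,fx=4,fy=4,interpolation=cv2.INTER_CUBIC))
goal(.469,-.2375,.16,.13)
E
```

```text
t 0.4 pos [ 0.1702 -0.6013  0.2312] rot [-3.141  0.     0.276] F [ 0.27  0.12 -0.44] w 0.0855 -> d [ 386.6 -268.7   71.2] turn 0.146
```

View pics/crop0.png

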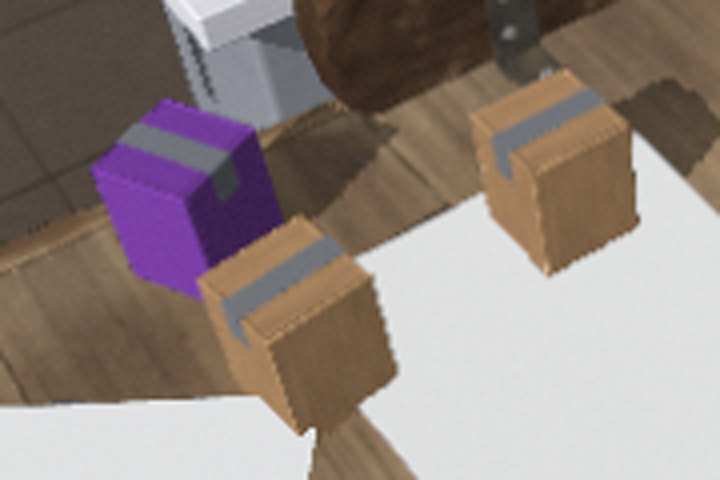

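The crop confirms two brown cartons, at crop (300,325) and (560,170), and one purple decoy at (185,195). I'll go to the brown one at (0.469, -0.2375) first.

>>> move_arm:
  moves: "15 -10 0 0; 45 -31 0 0.02; 80 -56 0 0.05; 116 -81 0 0.08; 152 -106 0 0.1; 188 -131 5 0.12; 224 -156 10 0.146; 260 -181 15 0.146; 290 -202 20 0.146; 310 -216 25 0.146"
  grip: 1

```text
clock: 1.23
position: [0.4115, -0.3064, 0.2065]
tool_rot: [3.142, -0.001, 0.131]
force: [0.8, -0.4, 0.5]
grip_width: 0.0857
```

```bash
python3 -c "
from h import *
goal(.469,-.2375,.12,.125)"
```

```text
t 1.23 pos [ 0.4115 -0.3064  0.2065] rot [ 3.142e+00 -1.000e-03  1.310e-01] F [ 0.84 -0.42  0.54] w 0.0857 -> d [ 65.9 -60.8  86.5] turn 0.006
```

>>> move_arm:
  moves: "15 -14 10 0; 38 -35 20 0; 56 -52 30 0; 64 -59 40 0; 66 -61 55 0; 66 -61 72 0; 66 -61 82 0; 66 -61 86 0; 66 -61 86 0; 66 -61 86 0"

```text
clock: 2.07
position: [0.4672, -0.2405, 0.1207]
tool_rot: [3.141, -0.0, 0.129]
force: [0.4, 0.1, -0.0]
grip_width: 0.0853
```

```bash
python3 -c "
from h import *
goal(.469,-.2375,.034,.125)
p=bot.grab_frame('wrist');save(p,'w1');X=cloud(p)
m=(X[...,2]>.074)&(X[...,2]<.087)&(abs(X[...,0]-.469)<.06)&(abs(X[...,1]+.2375)<.06)
print(m.sum(), cv2.minAreaRect((X[m][:,:2]*1000).astype(np.float32)))"
```

```text
t 2.07 pos [ 0.4672 -0.2405  0.1207] rot [ 3.141 -0.     0.129] F [ 0.42  0.09 -0.05] w 0.0853 -> d [ 2.1 -2.8 86.7] turn 0.004
7717 ((467.7971496582031, -237.6710662841797), (60.77103805541992, 60.85326385498047), 7.936590194702148)
```

>>> move_arm:
  moves: "1 -3 5 0; 1 -3 15 0; 1 -3 28 -0.01; 1 -3 42 -0.01; 1 -3 56 -0.01; 1 -3 68 -0.01; 1 -3 78 -0.01; 1 -3 83 -0.01; 1 -3 85 -0.01; 1 -3 85 -0.01"

```text
clock: 2.95
position: [0.4678, -0.2369, 0.035]
tool_rot: [-3.141, 0.0, 0.14]
force: [0.4, 0.6, -0.2]
grip_width: 0.0853
```

>>> move_arm:
  moves: "0 0 0 0; 0 0 0 0; 0 0 0 0; 0 0 0 0; 0 0 0 0; 0 0 0 0; 0 0 0 0; 0 0 0 0; 0 0 0 0; 0 0 0 0"
  grip: 0
  grip_force: 45

```text
clock: 3.78
position: [0.4682, -0.2372, 0.036]
tool_rot: [3.141, -0.001, 0.14]
force: [-1.1, 0.9, 6.3]
grip_width: 0.0595
```

>>> move_arm:
  moves: "0 0 -1 0; 0 0 -3 0; 0 0 -6 0; 0 0 -10 0; 0 0 -14 0; 0 0 -18 0; 0 0 -20 0; 0 0 -20 0; 0 0 -20 0; 0 0 -20 0"

```text
clock: 4.62
position: [0.4678, -0.237, 0.0552]
tool_rot: [-3.142, 0.0, 0.14]
force: [-0.4, 0.3, -0.6]
grip_width: 0.0595
```

```bash
python3 -c "
from h import *
goal(.469,-.2375,.16,.125); s=bot.observe(); print(s['force'],s['moment'])"
```

```text
t 4.62 pos [ 0.4678 -0.237   0.0552] rot [-3.142  0.     0.14 ] F [-0.43  0.29 -0.63] w 0.0595 -> d [   1.1    0.7 -104.8] turn 0.015
[-0.42751613  0.28986831 -0.63060694] [0.02125838 0.04356361 0.00371718]
```

The lift reads only about 0.6 N at a 59.5 mm width, so this is the empty carton. I'll set it back down.

>>> move_arm:
  moves: "0 0 2 0; 0 0 5 0; 0 0 9 0; 0 0 13 0; 0 0 16 0; 0 0 18 0; 0 0 19 0; 0 0 19.5 0; 0 0 19.5 0; 0 0 19.5 0"

```text
clock: 5.45
position: [0.4676, -0.2369, 0.036]
tool_rot: [-3.141, 0.0, 0.14]
force: [-2.2, 1.7, 7.2]
grip_width: 0.0597
```

>>> move_arm:
  moves: "0 0 0 0; 0 0 0 0; 0 0 0 0; 0 0 0 0; 0 0 0 0; 0 0 0 0; 0 0 -3 0; 0 0 -10 0; 0 0 -22 0; 0 0 -40 0"
  grip: 1

```text
clock: 6.28
position: [0.4672, -0.2367, 0.0759]
tool_rot: [-3.141, 0.001, 0.14]
force: [-0.2, -0.0, 0.5]
grip_width: 0.0856
```

```bash
python3 -c "
from h import *
goal(.454,-.0787,.13,.01)"
```

```text
t 6.28 pos [ 0.4672 -0.2367  0.0759] rot [-3.141e+00  1.000e-03  1.400e-01] F [-0.21 -0.03  0.51] w 0.0856 -> d [   8.8 -158.4  -54. ] turn 0.13
```

>>> move_arm:
  moves: "0 0 -30 0; 0 -5 -52 0.02; 2 -20 -56 0.05; 4 -48 -56 0.08; 6 -80 -56 0.1; 8 -110 -56 0.13; 9 -136 -55 0.13; 9 -152 -54 0.13; 9 -158 -54 0.13; 9 -158 -54 0.13"

```text
clock: 7.12
position: [0.4548, -0.0782, 0.1303]
tool_rot: [-3.141, -0.0, 0.012]
force: [-0.0, -0.7, -0.7]
grip_width: 0.0855
```

```bash
python3 -c "
from h import *
p=bot.grab_frame('wrist');X=cloud(p)
m=(X[...,2]>.074)&(X[...,2]<.087)&(abs(X[...,0]-.454)<.05)&(abs(X[...,1]+.0787)<.05)
print(m.sum(), cv2.minAreaRect((X[m][:,:2]*1000).astype(np.float32)))
goal(.454,-.0787,.035,.01)
"
```

```text
6968 ((453.76641845703125, -79.21788024902344), (60.068504333496094, 60.9344367980957), 0.5873333811759949)
t 7.17 pos [ 0.4549 -0.0794  0.1303] rot [ 3.141e+00 -1.000e-03  1.100e-02] F [ 0.23 -0.6  -0.56] w 0.0854 -> d [-0.9 -0.7 95.3] turn 0.001
```

>>> move_arm:
  moves: "-1 0 5 0; -1 0 18 0; -1 0 34 0; -1 0 50 0; -1 0 65 0; -1 0 78 0; -1 0 87 0; -1 0 92 0; -1 0 94 0; -1 0 94 0"

```text
clock: 8.0
position: [0.4537, -0.0797, 0.0357]
tool_rot: [3.142, 0.0, 0.009]
force: [-0.6, 0.8, -0.2]
grip_width: 0.0853
```

>>> move_arm:
  moves: "0 0 0 0; 0 0 0 0; 0 0 0 0; 0 0 0 0; 0 0 0 0; 0 0 0 0; 0 0 0 0; 0 0 0 0; 0 0 0 0; 0 0 0 0"
  grip: 0
  grip_force: 70

```text
clock: 8.83
position: [0.4541, -0.0794, 0.0366]
tool_rot: [3.141, -0.001, 0.01]
force: [-1.5, 1.0, 9.3]
grip_width: 0.0591
```

>>> move_arm:
  moves: "0 0 -1 0; 0 0 -3 0; 0 0 -7 0; 0 0 -13 0; 0 0 -21 0; 0 0 -31 0; 0 0 -41 0; 0 0 -48 0; 0 0 -50 0; 0 0 -50 0"

```text
clock: 9.67
position: [0.4541, -0.0794, 0.0866]
tool_rot: [3.141, -0.001, 0.01]
force: [0.3, -0.2, -6.0]
grip_width: 0.0594
```

```bash
python3 -c "
from h import *
goal(.548,.185,.11,.167)
p=bot.grab_frame('scene');save(p,'s2');X=cloud(p).reshape(-1,3)
P=X[(X[:,2]>.024)&(X[:,2]<.033)&(abs(X[:,0]-.548)<.14)&(abs(X[:,1]-.185)<.13)]
print(cv2.minAreaRect((P[:,:2]*1000).astype(np.float32)))
"
```

```text
t 9.67 pos [ 0.4541 -0.0794  0.0866] rot [ 3.141e+00 -1.000e-03  1.000e-02] F [ 0.32 -0.19 -6.02] w 0.0594 -> d [  96.5 -263.5  -23.3] turn -0.157
((545.8221435546875, 186.08432006835938), (194.45628356933594, 192.77110290527344), 8.83365249633789)
```

View pics/s2.png

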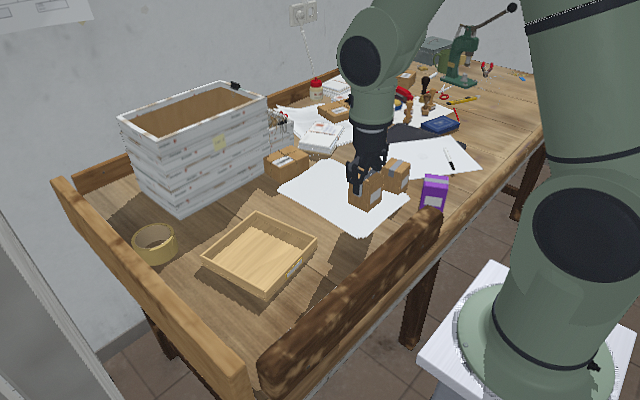

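The lift reads 6.0 N, about 0.6 kg, so this is the packed carton. The picture shows it held at (365,185), with the empty one standing behind at (397,174).

```bash
python3 -c "
from h import *
X=np.concatenate([np.load(c+'.npy').reshape(-1,3) for c in ['scene','side']])
P=X[(X[:,2]>.05)&(X[:,2]<.45)&(X[:,0]>.4)]
d=np.hypot(P[:,0]-.547,P[:,1]-.185);i=np.argsort(d)[:400:40];print(np.round(np.c_[P[i],d[i]],3))"
```

```text
[[0.535 0.397 0.082 0.212]
 [0.578 0.397 0.084 0.214]
 [0.525 0.399 0.082 0.215]
 [0.526 0.4   0.062 0.216]
 [0.596 0.395 0.078 0.216]
 [0.531 0.401 0.052 0.216]
 [0.522 0.4   0.074 0.217]
 [0.588 0.398 0.086 0.217]
 [0.576 0.401 0.058 0.218]
 [0.522 0.402 0.056 0.218]]
```

>>> move_arm:
  moves: "0 -2 -6 0; 3 -8 -12 0; 7 -20 -16 0; 14 -38 -18 -0.02; 22 -60 -18 -0.04; 31 -86 -18 -0.06; 41 -112 -18 -0.08; 50 -138 -18 -0.1; 60 -164 -18 -0.12; 68 -188 -18 -0.14"

```text
clock: 10.55
position: [0.5203, 0.1118, 0.1041]
tool_rot: [-3.141, -0.0, 0.152]
force: [-0.0, 1.4, -5.1]
grip_width: 0.0595
```

```bash
python3 -c "
from h import *
goal(.547,.1855,.1,.16)"
```

```text
t 10.55 pos [0.5203 0.1118 0.1041] rot [-3.141 -0.     0.152] F [-0.01  1.4  -5.07] w 0.0595 -> d [ 37.5 -68.8   4.2] turn -0.008
```

>>> move_arm:
  moves: "10 -20 0 0; 20 -38 0 0; 28 -52 0 0; 34 -62 2 0; 36 -67 4 0; 37 -69 8 0; 37 -69 14 0; 37 -69 20 0; 37 -69 25 0; 37 -69 28 0"

```text
clock: 11.38
position: [0.5458, 0.1821, 0.0748]
tool_rot: [3.141, 0.001, 0.149]
force: [0.3, -0.3, -5.5]
grip_width: 0.0597
```

```bash
python3 -c "
from h import *
goal(.547,.1855,.0425,.16)
p=bot.grab_frame('side');save(p,'d1')"
```

```text
t 11.38 pos [0.5458 0.1821 0.0748] rot [3.141e+00 1.000e-03 1.490e-01] F [ 0.3  -0.35 -5.48] w 0.0597 -> d [ 1.8 -3.2 32.3] turn -0.011
```

View pics/d1.png

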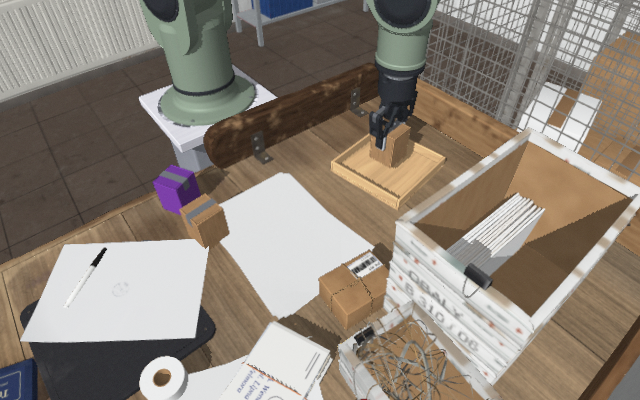

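```bash
python3 -c "
from h import *
im=cv2.imread('pics/d1.png')[90:215,320:460]
cv2.imwrite('pics/c1.png',cv2.resize(im,None,fx=4,fy=4,interpolation=cv2.INTER_CUBIC))"
```

```text
(no output)
```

View pics/c1.png

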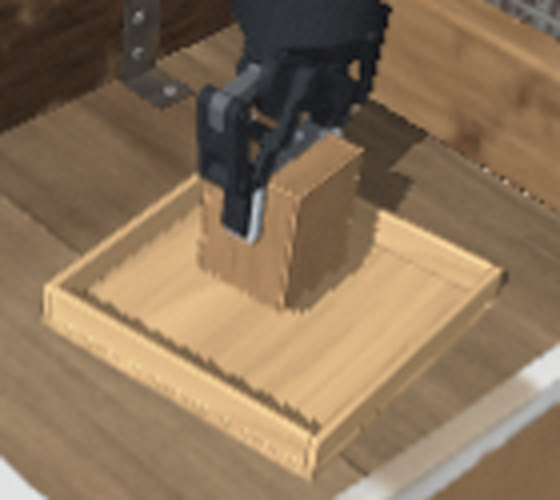

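The carton hangs upright inside the tray walls, at crop (285,220). I'll lower it slowly.

>>> move_arm:
  moves: "1 -2 6 0; 1 -2 12 0; 1 -2 18 0; 1 -2 23 0; 1 -2 26 0; 1 -2 28 0; 1 -2 29 0; 1 -2 30 0; 1 -2 30 0; 1 -2 30 0"

```text
clock: 12.27
position: [0.5469, 0.1853, 0.046]
tool_rot: [-3.141, -0.0, 0.15]
force: [-0.3, 0.1, -5.3]
grip_width: 0.0594
```

>>> move_arm:
  moves: "0 0 0.5 0; 0 0 1 0; 0 0 1.5 0; 0 0 2 0; 0 0 2.5 0; 0 0 3 0; 0 0 3.3 0; 0 0 3.5 0; 0 0 3.5 0; 0 0 3.5 0"

```text
clock: 13.1
position: [0.5469, 0.1852, 0.0426]
tool_rot: [-3.142, -0.0, 0.15]
force: [-3.2, -1.3, 5.2]
grip_width: 0.0594
```

It is seated: the force changed from -5.3 to +5.2 N. I'll release and retreat.

>>> move_arm:
  moves: "0 0 0 0; 0 0 0 0; 0 0 0 0; 0 0 0 0; 0 0 0 0; 0 0 0 0; 0 0 0 0; 0 0 -3 0; 0 0 -8 0; 0 0 -16 0"
  grip: 1

```text
clock: 13.93
position: [0.5466, 0.1852, 0.0585]
tool_rot: [3.141, 0.001, 0.15]
force: [-0.2, -0.2, 0.6]
grip_width: 0.0854
```

>>> move_arm:
  moves: "0 0 -8 0; 0 0 -22 0; 0 0 -40 0; 0 0 -60 0; 0 0 -80 0; 0 0 -100 0; 0 0 -118 0; 0 0 -130 0; 0 0 -135 0; 0 0 -135 0"

```text
clock: 14.77
position: [0.5473, 0.1854, 0.1949]
tool_rot: [-3.141, -0.002, 0.15]
force: [-0.2, -0.6, -0.6]
grip_width: 0.0855
```

```bash
python3 -c "
from h import *
goal(.5,.1,.2,.16)
p=bot.grab_frame('side');save(p,'e1');q=bot.grab_frame('scene');w=bot.grab_frame('wrist')
X=np.concatenate([cloud(k).reshape(-1,3) for k in (p,q,w)])
for x,y,h in [(.547,.1855,.086),(.468,-.2375,.08)]:
    P=X[(abs(X[:,2]-h)<.006)&(abs(X[:,0]-x)<.05)&(abs(X[:,1]-y)<.05)]
    print(len(P),P[:,2].mean(),P[:,2].std(),cv2.minAreaRect((P[:,:2]*1000).astype(np.float32)))
"
```

```text
t 14.77 pos [0.5473 0.1854 0.1949] rot [-3.141e+00 -2.000e-03  1.500e-01] F [-0.18 -0.56 -0.58] w 0.0855 -> d [-59.5  77.4  -5.3] turn -0.01
5531 0.08682683279458969 0.001191190535076649 ((547.287109375, 183.9163818359375), (63.96445846557617, 65.09986114501953), 8.684730529785156)
1153 0.08048589411060908 0.0017068614562169796 ((468.219970703125, -237.09719848632812), (64.48572540283203, 63.90241622924805), 8.09022045135498)
```

View pics/e1.png

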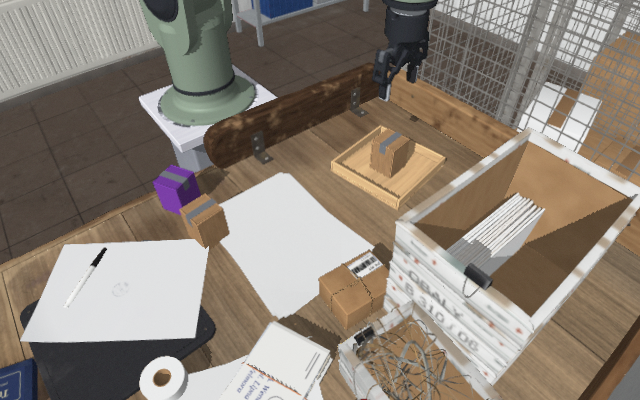

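The packed carton stands upright in the tray at (392,152), with its top level at about 86.8 mm. The empty carton stands at (205,220), top about 80 mm. The parcel at (353,287) hasn't moved, and the gripper is clear of everything.

```bash
python3 -c "
from workcell import bot
print(bot.job_done())"
```

```text
the job is handed in; nothing more can be done
None
```

The packed carton is standing upright in the tray and the empty one is standing on the worktop where it started. I handed the job in at about 15 s of the 56 s allowed.

- **Which was which:** I lifted both brown cartons. The one at (0.468, -0.237) read about 0.6 N, so it is empty, and I set it back in place. The one at (0.454, -0.079) read about 6 N (roughly 0.6 kg), so it is the packed one.
- **Placing:** I lowered the packed carton slowly until it touched the tray floor, then released it and backed off.
- **Last checks:** The packed carton's top is level at 86.8 mm, against 86 mm expected, and it is centred at (0.547, 0.184). The empty carton's top is at 80.5 mm, against 80 mm. In the last picture the parcel and the purple look-alike look unmoved, and the gripper is clear with about zero force.

None of the checks failed or disagreed.

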